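# Put the spectacles away and press the case shut

### The arm

A 6-joint arm with a two-finger parallel gripper is mounted at the origin on the work surface. World frame = base frame: x ahead of the robot, y to its left, z up, the work surface at z = 0. Lengths are in m, angles in rad, forces in N, time in s.
With the tool pointing down it reaches from about 0.425 to 0.95 m from the base axis. Payload 14.7 kg.
Tool frame: the origin (TCP) lies between the finger pads; the fingertips stand 19 mm ahead of it and the grasp point (between the pads) is the TCP; z points along the fingers, y is the direction in which the jaws open and shut (so a half turn about z gives the same grasp; the last joint's range is limited). The gripper opens to 85 mm and grips with 20 to 120 N. Pads are 22 mm wide; open, the fingers measure 114 mm over their backs; the gripper's body (76 mm by 85 mm) begins 54 mm behind the grasp point. The pads swing forward as they close: fully open they stand 13 mm farther back than shut.
Start: joints at [-1.179, 0.48, 1.596, -0, 1.065, -0.047], TCP at [0.276, -0.588, 0.25] pointing down, gripper open.
Joint ranges: [-2.75, 2.75], [-0.82, 2.05], [0.23, 2.67], [-1.56, 4.7], [0.09, 2.69], [-2.92, 2.92]. Speed limits (rad/s): [1.89, 1.89, 2.39, 3.01, 3.01, 3.01].

### API

Orientations are given as a rotation vector (axis times angle).
In Python, from cell import env gives the robot as it stands.
- The arm moves only by the tool jog_arm, never from a script. Its argument "increments" is a list of rows, each a list of 7 numbers: the shift along the tool's x, y, z in m, then the turn, a rotation vector about the tool's x, y, z in rad, then the gripper's target within -1 to 1 (fully open at 1, half-way at 0, shut at -1). A call has 1 to 20 rows; each row is the pose to reach, as a shift and turn from the pose measured when the call began, along the tool's axes at that moment; what a row does not reach only later rows make up. A row lasts 1/10 s, in which the tool goes at most 50 mm and 8.59 degrees, less where a joint would pass 70% of its speed; a pose out of reach is approached as far as the arm can. A call with a gripper value outside its range is refused whole. The fingers move at their own pace and stop on an object; "newtons" is the grip in N (left out, the last holds). Time passes only in rows, so rows that repeat a pose let the fingers close. It gives the time, the measured TCP pose, the force and the opening at its end, in the units of the state.
- env.get_state(): the state, without advancing time (a new reading comes with each control period).
- env.read_camera(name): name is "scene" or "top"; returns the picture (480x640x3 uint8, red, green, blue); there is no depth.
- env.get_calibration(name): a dict with "intrinsics" (3x3 intrinsics, pixels), "k1" (the pictures are not rectified: a ray, as slopes to the right and down, at radius r is drawn at 1 + k1 r^2 times it, then the intrinsics apply), "extrinsics" (4x4, takes a point from world to camera coordinates). Camera axes: x right, y up, looking along -z (the intrinsics and any distortion apply to the point x, -y, -z); pixel columns grow to the right and rows downward; lengths in m; the calibration is good to about 2 mm. A picture is of the moment at which its call begins. get_calibration takes no time and is no camera call.
- env.sign_off(): hands the job in, once; it reports no verdict.
Trained networks look in the newest picture that a camera, given by its name, has taken for a name from the list of things; names that differ only in an ending like _2 or _b are one class to them, and where a whole thing is asked for, a point or a joint stands for the part that bears it (a point fixed in the world has none). Each returns a list of dicts, best first, with "p" (0 to 1); they miss things now and then, are a little off and sometimes report something else, mostly with a low value. They report only what shows in the picture. A call takes as long as a camera call. They do not tell look-alikes from the thing itself.
- env.boxes_of(camera, name): "pixel" ([row, column] in pixels, amid what is visible of it).
The state is a dict: "time_s": time; "joint_pos": joint angles; "joint_velocities": joint speeds; "joint_torque": joint torques, N m; "tool_pos": TCP position; "tcp_rot": TCP orientation; "ft_force": force on the tool from outside, world axes, zero at the start; "moment": the same for the moment, N m; "gripper_width": finger opening in m.
Only numpy, scipy, OpenCV 4.12 (cv2) and the standard library are available. Lean on these libraries where they do the work, as an engineer would, in place of code of your own. Each camera call takes 0.05 s, during which the arm holds its last target. There are 200 camera calls.

### The job

Lay the folded spectacles, lenses up, in the open spectacle case. Then swing the sprung lid over and press it shut until both of its front catches have snapped home and it stays fully closed by itself; press firmly but do not lean on it with your weight, and leave the other things on the bedside table as they are.

Things in the scene. Friction and masses are not known exactly. Their poses are not given: they have to be found in the camera images.
- case: Open grey plastic spectacle case with a padded lid, a clamshell 172 mm long (its y), 70 mm deep (its x), on a thin cork mat, fixed in place. Origin on the table under its centre, z up; -x is its front with a small black thumb tab, +x the hinge side. Base walls 4 mm thick, rim 25 mm above the table.
- case_bed (a point): Centre of the case's lined floor, 8 mm above the table; axes as the case. Inside it measures 62 mm (x) by 164 mm (y). Two sprung catch tongues 18 mm wide stand just inside the front wall at x -29 mm, y +60 and -60 mm, their tops 36 mm above the table.
- hinge_axis (a point): Middle of the hinge axis, which runs along the case's y, 26 mm above the table and 35 mm behind the case's centre. The lid is a shell with a padded top, 70 mm deep from this axis, 172 mm long, 27 mm high with the pad (top 53 mm above the table when shut), its long edges bevelled 8 mm; it can twist slightly.
- lid_hinge (a joint): Lid angle: 0 rad shut, 2.2 to 2.45 open, leaning back. A spring (0.18 N m when shut) drives it open: let go before a catch holds and it flies up. In the last 0.1 rad it is pressed past the catches: over one front corner that corner snaps home at 16 to 19 N, then the other at about 10 N; in the middle it takes 28 to 33 N. With one caught, the other corner stays 5 mm up, angle 0.04.
- lid_left (a point): Point on the lid's outer top face over the left catch (case's y +60 mm), 56 mm from the hinge axis, 14 mm in from the front face: a good place to press. With the lid fully closed it is 53 mm above the table, at x -21 mm of the case.
- lid_right (a point): The same over the right catch (case's y -60 mm). The lid's padded top gives about 1 mm for 6 N (at most 5 mm), so fingers that go just to the closed height do not press hard enough to snap a catch.
- spectacles_mid (a point): Centre of the loose folded spectacles, half-way up (16 mm over their underside): black full-rim frame with clear lenses, 134 mm wide (its y), 42 mm deep over the rims (its x, brow side +x), 32 mm high as they lie lenses up on their folded temples; 30 to 60 g. z up. Lying in the case this point is 24 mm above the table.
- lens_left (a point): Centre of the lens at the spectacles' y +36 mm, 29.5 mm over the underside. Its rim is a straight-sided frame 5 mm thick: straight bars 38 mm long at x +18.5 and -18.5 mm (42 mm over the outside), a good grip from above.
- lens_right (a point): The same lens and rim at the spectacles' y -36 mm.
- tumbler: Empty glass tumbler, 74 mm wide and 92 mm high, loose; origin under its centre. Leave it.
- stone: Smooth grey river stone, 78 mm across and 32 mm high, loose; origin under its centre. Leave it.
- jewellery_box: Dark wooden jewellery box with a pull-out tray, 140 x 200 mm (x, y) and 108 mm high, does not move; origin under its centre. Leave it.
- lamp: White ceramic bedside lamp with a shade, 335 mm high, 220 mm across the shade, does not move; origin under its centre. Leave it.
Not all that is in view belongs to the job. Several things have the shape of the tumbler; the one meant has the colours described above. There is more than one size of the part that bears spectacles_mid; the job needs the larger.

How it is judged:
By the outcome, as a careful person would: the job done as asked, in the order asked, and still so for the second after the job is handed in, with the robot touching nothing.
It also fails if it takes over 59 s, if anything falls off the work surface, if the arm or the gripper's body presses on something with over 40 N, if the wrist force passes 120 N, or if a joint passes its speed limit or range.

## Working session

There is one attempt and no reset: what is moved stays moved. The work goes in short steps, Python scripts to look and compute and a tool call to move; the robot and the scene stay as the last step left them, time stands still between calls to the robot, and variables do not carry over. Pictures are saved under pics/ and viewed, about 8 in all and at most 12, crops included, and the job is handed in when it is done.

Besides the shell and the picture viewer there is one more tool, called after "Request:" as name(argument=value, ...), one argument or row to a line, values as JSON. jog_arm: Moves the arm, as the interface text tells. Its arguments: {"type":"object","properties":{"increments":{"type":"array","items":{"type":"array","items":{"type":"number"}}},"newtons":{"type":"number"}},"required":["increments"]}

```bash
mkdir -p pics; ls; cat > h.py <<'E'
import numpy as np, cv2
from cell import env
def snap(cam,fn=None):
    im=env.read_camera(cam)
    if fn: cv2.imwrite('pics/'+fn,im[:,:,::-1])
    return im
def proj(cam,P):
    c=env.get_calibration(cam);P=np.atleast_2d(P);E=np.array(c['extrinsics']);K=np.array(c['intrinsics'])
    q=P@E[:3,:3].T+E[:3,3];s=np.c_[q[:,0]/-q[:,2],-q[:,1]/-q[:,2]]
    s=s*(1+c['k1']*(s**2).sum(1,keepdims=True))
    return (np.c_[s,np.ones(len(s))]@K.T)[:,:2]   # col,row
def ray(cam,rc):
    c=env.get_calibration(cam);E=np.array(c['extrinsics']);K=np.array(c['intrinsics'])
    d=np.linalg.inv(K)@[rc[1],rc[0],1];d=d[:2]/d[2];s=d.copy()
    for _ in range(20): s=d/(1+c['k1']*(s@s))
    v=E[:3,:3].T@np.array([s[0],-s[1],-1]);o=-E[:3,:3].T@E[:3,3]
    return o,v/np.linalg.norm(v)
def atz(cam,rc,z):
    o,v=ray(cam,rc);return o+v*(z-o[2])/v[2]
def tri(rc1,rc2,a='scene',b='top'):
    (o,u),(p,v)=ray(a,rc1),ray(b,rc2)
    t=np.linalg.lstsq(np.c_[u,-v],p-o,rcond=None)[0]
    A,B=o+t[0]*u,p+t[1]*v;return (A+B)/2,np.linalg.norm(A-B)
E
python3 - <<'E'
from h import *
a=snap('scene','s1.png');b=snap('top','t1.png')
for cam in('scene','top'):
    c=env.get_calibration(cam);E=np.array(c['extrinsics']);print(cam,-E[:3,:3].T@E[:3,3],E[2,:3],c['k1'],c['intrinsics'][0][0])
for n in ['case','case_bed','lid_left','lid_right','hinge_axis','spectacles_mid','lens_left','lens_right','tumbler','stone','jewellery_box','lamp']:
    for cam in('scene','top'):
        print(n,cam,[(np.round(d['pixel'],1).tolist(),round(d['p'],2)) for d in env.boxes_of(cam,n)[:6]])
print(env.get_state())
E
```

```text
pics
scene [1.2903777  0.64996097 0.85697036] [0.5874462  0.51356532 0.62542595] -0.07248975708908922 542.5655536386074
top [ 0.47766089 -0.01244969  1.25003687] [-0.06829721 -0.00282981  0.99766101] -0.04794593599328968 503.30373462351594
case scene [([291.8, 370.7], 0.75)]
case top [([224.3, 253.6], 0.96)]
case_bed scene [([289.9, 376.1], 0.57), ([188.1, 169.6], 0.4)]
case_bed top [([227.0, 252.7], 0.71)]
lid_left scene [([300.0, 361.3], 0.82)]
lid_left top [([210.3, 250.1], 0.79)]
lid_right scene []
lid_right top [([210.2, 246.6], 0.88)]
hinge_axis scene [([292.2, 372.6], 0.57)]
hinge_axis top [([227.9, 254.6], 0.94)]
spectacles_mid scene [([214.9, 289.8], 0.71), ([228.5, 247.5], 0.55)]
spectacles_mid top [([263.2, 397.4], 0.66)]
lens_left scene [([228.2, 245.3], 0.68), ([218.7, 291.1], 0.56)]
lens_left top [([228.0, 411.0], 0.93), ([264.0, 391.8], 0.69)]
lens_right scene [([212.6, 289.6], 0.66), ([227.9, 250.6], 0.62)]
lens_right top [([263.2, 396.4], 0.89), ([218.2, 406.5], 0.8)]
tumbler scene [([290.3, 244.6], 0.73), ([251.0, 222.5], 0.56), ([188.2, 171.6], 0.52)]
tumbler top [
[... 306 characters left out ...]
.9, 252.7], 0.48)]
{'time_s': 1.3, 'joint_pos': array([-1.17859844e+00,  4.80224894e-01,  1.59629665e+00,  2.22779817e-06,
        1.06510626e+00, -4.66203737e-02]), 'joint_velocities': array([ 0.0006139 ,  0.00148811, -0.00161429,  0.00130266, -0.00116118,
       -0.00023507]), 'joint_torque': array([ 4.29040374e-03, -9.50496984e+01, -4.30635810e+01,  1.71434026e-04,
        1.51839125e-03,  4.42886619e-05]), 'tool_pos': array([ 0.2761702 , -0.5884047 ,  0.25028164]), 'tcp_rot': array([-3.06624306e+00, -6.83767671e-01,  6.47608674e-06]), 'ft_force': array([-0.37079796,  0.47066165,  0.1719009 ]), 'moment': array([-0.01884245,  0.05828986,  0.05057185]), 'gripper_width': 0.08526291861888803}
```

View pics/t1.png

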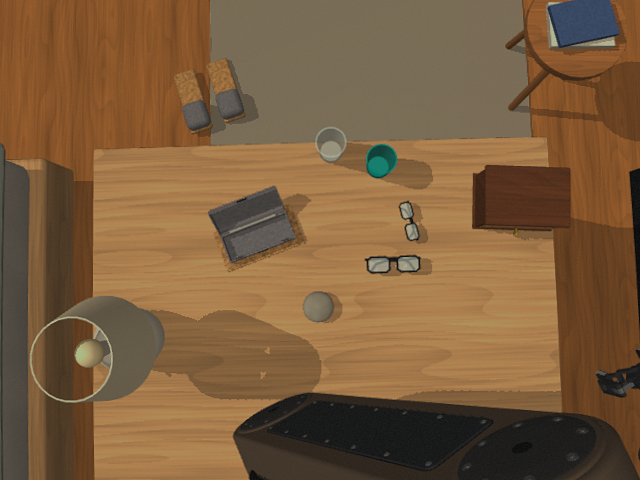

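View pics/s1.png

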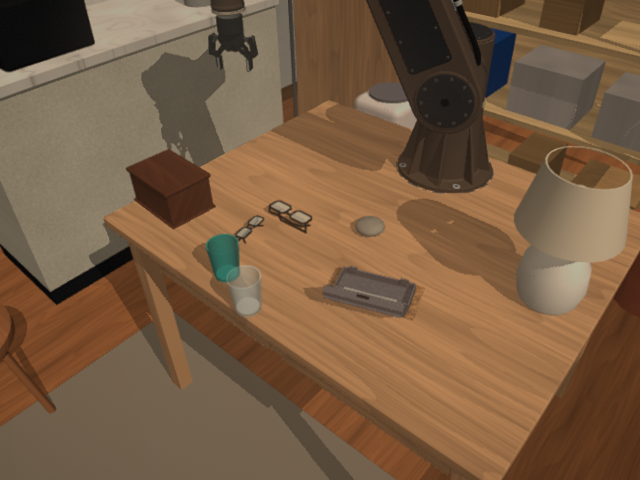

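The top view shows two folded spectacles: a larger pair near (row 263, col 393) and a smaller pair near (220, 409). The case is near (225, 254), and clear and teal tumblers stand at (145, 331) and (160, 380). In the scene view the larger pair is at (215, 290) and the smaller at (228, 248). I'm choosing the larger pair, which spans about 55 px, matching 134 mm. Next is one close crop to check it.

```bash
python3 - <<'E'
import cv2,numpy as np
t=cv2.imread('pics/t1.png');s=cv2.imread('pics/s1.png')
A=cv2.resize(t[180:275,200:310],(400,345),interpolation=cv2.INTER_CUBIC)
B=cv2.resize(t[195:285,355:435],(400,450),interpolation=cv2.INTER_CUBIC)
C=cv2.resize(s[255:330,310:430],(480,300),interpolation=cv2.INTER_CUBIC)
D=cv2.resize(s[190:250,225:325],(400,240),interpolation=cv2.INTER_CUBIC)
o=np.zeros((600,800,3),np.uint8)
o[:345,:400]=A; o[:360,400:]=cv2.resize(B,(320,360)).copy() if 0 else np.pad(cv2.resize(B,(320,360)),((0,0),(0,80),(0,0)))
o[360:600,:400]=cv2.resize(C,(400,240)); o[360:600,400:]=D
cv2.imwrite('pics/c1.png',o)
E
```

```text
(no output)
```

View pics/c1.png

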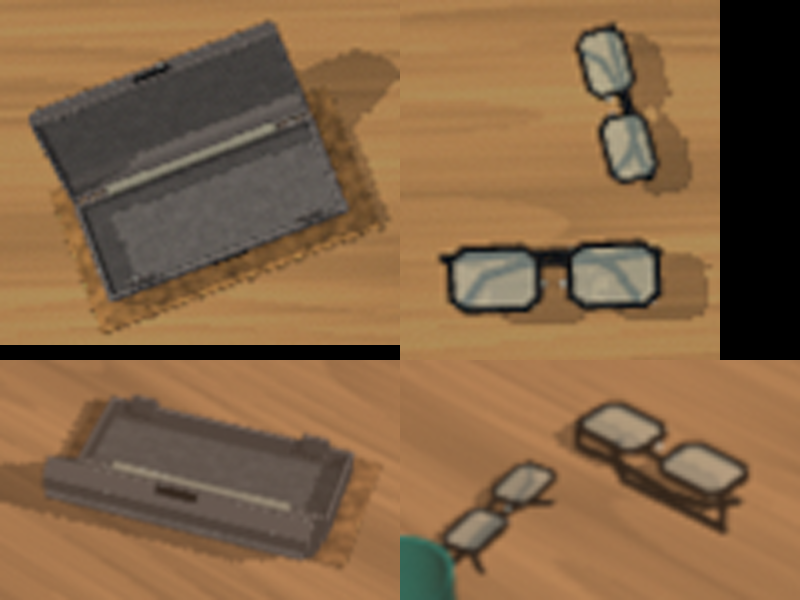

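Crop c1 shows the case base open towards the robot (lower side in the top view), with the lid leaning back to +x and the tongues at the front corners. The lower, wider pair at (264, 393) is the larger one, with its bridge and brow side towards world +x. I'll fit both poses now.

```bash
cat > fit.py <<'E'
from h import *
from scipy.optimize import least_squares
def T(p,L):
    c,s=np.cos(p[2]),np.sin(p[2]);L=np.atleast_2d(L)
    return np.c_[p[0]+c*L[:,0]-s*L[:,1],p[1]+s*L[:,0]+c*L[:,1],L[:,2]]
A=lambda x,y:((x+.5)*110/400-.5+200,(y+.5)*95/345-.5+180)
C=lambda x,y:((x+.5)*.3-.5+310,(y-360+.5)*.3125-.5+255)
E
python3 - <<'E'
from fit import *
top=[((-.035,.086,.025),A(110,299)),((-.035,-.086,.025),A(346,210)),((.035,.086,.026),A(80,205)),((.035,-.086,.026),A(311,116))]
sc=[((-.029,.060,.036),C(312,440)),((-.029,-.060,.036),C(137,400))]
x0=[.57,.12,.35]
def res(p,w=1):
    r=[(proj('top',T(p,[l]))[0]-q) for l,q in top]
    r+=[(proj('scene',T(p,[l]))[0]-q)*w for l,q in sc]
    return np.concatenate(r)
for w in(0,1):
    o=least_squares(lambda p:res(p,w),x0);print(w,o.x,np.round(res(o.x).reshape(-1,2),1).tolist())
p=o.x
# spectacles: dark mask contour in top
im=cv2.imread('pics/t1.png');g=im.max(2)
m=np.zeros_like(g);m[250:280,360:428]=(g[250:280,360:428]<60)*255
n,l,st,ce=cv2.connectedComponentsWithStats(m);print(st[1:][st[1:,4]>15],ce[1:][st[1:,4]>15])
# lens blobs (bluish-grey vs wood: b>=r-15)
def lens(fn,box,nm):
    im=cv2.imread(fn).astype(int);d=(im[:,:,2]-im[:,:,0]<45)&(im.max(2)>95)
    m=np.zeros(d.shape,np.uint8);r0,r1,c0,c1=box;m[r0:r1,c0:c1]=d[r0:r1,c0:c1]
    n,l,st,ce=cv2.connectedComponentsWithStats(m)
    k=[i for i in range(1,n) if st[i,4]>40];print(nm,st[k].tolist(),ce[k].round(2).tolist());return ce[k]
t=lens('pics/t1.png',(248,282,360,428),'top');s=lens('pics/s1.png',(192,235,262,322),'sc')
for c in t: print(atz('top',c[::-1],.0295).round(4))
for c in s: print(atz('scene',c[::-1],.0295).round(4))
for n,z in(('tumbler',.046),('stone',.016)):pass
print('tumbler',atz('top',(145,331),.046),'stone',atz('top',(305,317),.016),'small',atz('top',(220,409),.025))
E
```

```text
0 [0.56614432 0.15486857 0.3350484 ] [[-0.1, 0.6], [1.1, 0.2], [-1.6, -0.3], [0.7, -0.6], [1.5, -1.7], [2.7, -1.8]]
1 [0.5681505  0.15434362 0.34072206] [[0.3, -0.0], [1.3, -0.8], [-1.5, -0.9], [0.7, -1.6], [0.7, -1.4], [1.8, -1.4]]
[[365 255  55  18 170]] [[392.72352941 262.88823529]]
top [[398, 257, 21, 14, 260], [368, 258, 21, 14, 261]] [[407.74, 263.38], [378.22, 264.48]]
sc [[271, 201, 19, 11, 76], [291, 211, 20, 12, 91]] [[279.13, 206.67], [299.31, 217.04]]
[ 0.4914 -0.2078  0.0295]
[ 0.4907 -0.1361  0.0295]
[ 0.4957 -0.2098  0.0295]
[ 0.4955 -0.1376  0.0295]
tumbler [ 0.78349884 -0.02963883  0.046     ] stone [0.39620891 0.01488794 0.016     ] small [ 0.59729709 -0.2156061   0.025     ]
```

```bash
cat > mv.py <<'E'
from h import *
from scipy.spatial.transform import Rotation as R
def inc(pts,tilt=None):
    s=env.get_state();R0=R.from_rotvec(s['tcp_rot']);p0=s['tool_pos']
    x=R0.as_matrix()[:,0];print('t',s['time_s'],'p',p0.round(4),'psi',round(np.arctan2(x[1],x[0]),4),'F',np.round(s['ft_force'],1),'w',round(s['gripper_width'],4))
    for X,Y,Z,psi in pts:
        M=np.array([[np.cos(psi),np.sin(psi),0],[np.sin(psi),-np.cos(psi),0],[0,0,-1]])
        d=R0.inv().apply(np.array([X,Y,Z])-p0);w=(R0.inv()*R.from_matrix(M)).as_rotvec()
        print(d.round(4).tolist(),w.round(3).tolist())
CASE=np.array([.567,.1546,.338])
def cw(x,y): c,s=np.cos(CASE[2]),np.sin(CASE[2]);return CASE[0]+c*x-s*y,CASE[1]+s*x+c*y
E
python3 -c "
from mv import *
inc([(.4925,-.137,.15,1.581),(.4925,-.137,.045,1.581),(.4925,-.137,.0375,1.581)])"
```

```text
t 1.3 p [ 0.2762 -0.5884  0.2503] psi 0.4388 F [-0.4  0.5  0.2] w 0.0853
[0.3876, -0.3167, 0.1003] [-0.0, -0.0, -1.142]
[0.3876, -0.3167, 0.2053] [-0.0, -0.0, -1.142]
[0.3876, -0.3167, 0.2128] [-0.0, -0.0, -1.142]
```

Request:
jog_arm(
  increments=[
    [0.3876,-0.3167,0.05,0,0,-1.142,1],
    [0.3876,-0.3167,0.05,0,0,-1.142,1],
    [0.3876,-0.3167,0.05,0,0,-1.142,1],
    [0.3876,-0.3167,0.05,0,0,-1.142,1],
    [0.3876,-0.3167,0.05,0,0,-1.142,1],
    [0.3876,-0.3167,0.05,0,0,-1.142,1],
    [0.3876,-0.3167,0.05,0,0,-1.142,1],
    [0.3876,-0.3167,0.05,0,0,-1.142,1],
    [0.3876,-0.3167,0.05,0,0,-1.142,1],
    [0.3876,-0.3167,0.05,0,0,-1.142,1],
    [0.3876,-0.3167,0.1,0,0,-1.142,1],
    [0.3876,-0.3167,0.14,0,0,-1.142,1],
    [0.3876,-0.3167,0.14,0,0,-1.142,1],
    [0.3876,-0.3167,0.14,0,0,-1.142,1],
  ],
)

```text
time_s: 2.7
tool_pos: [0.4923, -0.1371, 0.1106]
tcp_rot: [-2.21, -2.231, 0.001]
ft_force: [0.0, 0.5, 0.8]
gripper_width: 0.0854
```

```bash
python3 - <<'E'
from mv import *
t=snap('top');s=snap('scene')
inc([(.4925,-.137,.045,1.581),(.4925,-.137,.0375,1.581)])
o=np.zeros((450,800,3),np.uint8)
o[:,:400]=cv2.resize(t[210:300,340:420],(400,450),interpolation=2);o[:300,400:]=cv2.resize(s[170:260,235:355],(400,300),interpolation=2)
cv2.imwrite('pics/c2.png',o[:,:,::-1])
E
```

```text
t 2.8 p [ 0.4935 -0.1378  0.1121] psi 1.5801 F [-0.9  0.5  0.3] w 0.0853
[0.0009, -0.0011, 0.0671] [0.002, 0.001, -0.001]
[0.0009, -0.0012, 0.0746] [0.002, 0.001, -0.001]
```

View pics/c2.png

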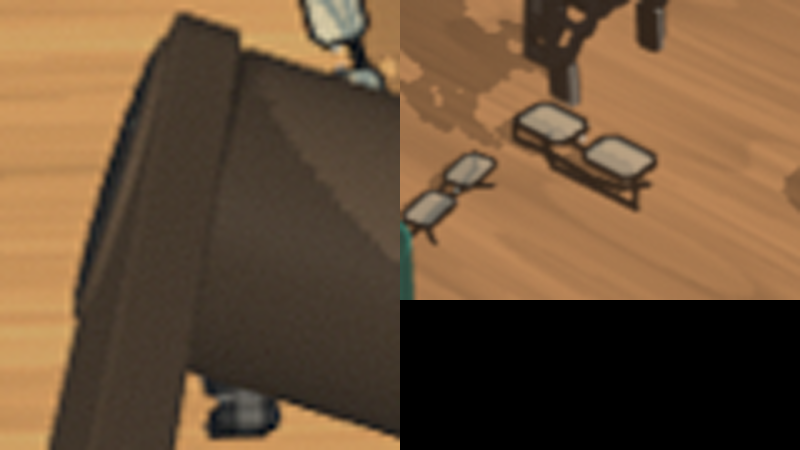

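The crop shows the fingers above and around the left lens (fingertips at scene crop (565, 95) and (650, 40)), and nothing has been touched. I'll check the calibration against the known tool pose.

```bash
python3 - <<'E'
from h import *
p=[[.4925-.0427-.006,-.1375,.112-.006],[.4925+.0427+.006,-.1375,.112-.006]]
print('top px',proj('top',p).round(1),'crop',((proj('top',p)-[340,210])*5).round(0))
print('scene crop',((proj('scene',p)-[235,170])*400/120+[400,0]).round(0))
E
```

```text
top px [[382.9 284.7]
 [381.5 241.8]] crop [[215. 374.]
 [207. 159.]]
scene crop [[656.  45.]
 [567. 101.]]
```

Request:
jog_arm(
  increments=[
    [0.001,0,0.035,0,0,0,1],
    [0.001,0,0.06,0,0,0,1],
    [0.001,0,0.072,0,0,0,1],
    [0.001,0,0.074,0,0,0,1],
    [0.001,0,0.074,0,0,0,1],
  ],
)

```text
time_s: 3.3
tool_pos: [0.4943, -0.1373, 0.0392]
tcp_rot: [2.209, 2.229, 0.002]
ft_force: [-0.0, 0.5, -0.3]
gripper_width: 0.0848
```

Request:
jog_arm(
  increments=[
    [0,0,0,0,0,0,0.1],
    [0,0,0,0,0,0,0.1],
    [0,0,0,0,0,0,-0.3],
    [0,0,0,0,0,0,-0.3],
    [0,0,0,0,0,0,-0.3],
    [0,0,0,0,0,0,-0.3],
    [0,0,0,0,0,0,-0.3],
    [0,0,0,0,0,0,-0.3],
  ],
  newtons=25,
)

```text
time_s: 4.1
tool_pos: [0.4947, -0.1374, 0.04]
tcp_rot: [2.209, 2.228, 0.003]
ft_force: [-2.1, 0.6, 12.2]
gripper_width: 0.0413
```

Request:
jog_arm(
  increments=[
    [0,0,-0.01,0,0,0,-0.3],
    [0,0,-0.025,0,0,0,-0.3],
    [0,0,-0.05,0,0,0,-0.3],
    [0,0,-0.08,0,0,0,-0.3],
    [0,0,-0.08,0,0,0,-0.3],
    [0,0,-0.08,0,0,0,-0.3],
  ],
)

```text
time_s: 4.7
tool_pos: [0.4948, -0.1374, 0.1209]
tcp_rot: [2.207, 2.227, 0.005]
ft_force: [-0.3, 0.5, -0.9]
gripper_width: 0.041
```

```bash
python3 - <<'E'
from mv import *
s=snap('scene')
inc([])
cv2.imwrite('pics/c3.png',cv2.resize(s[140:250,225:345],(655,600),interpolation=2)[:,:,::-1])
E
```

```text
t 4.75 p [ 0.4943 -0.1372  0.1201] psi 1.5796 F [-0.6 -0.7 -1.5] w 0.0412
```

View pics/c3.png

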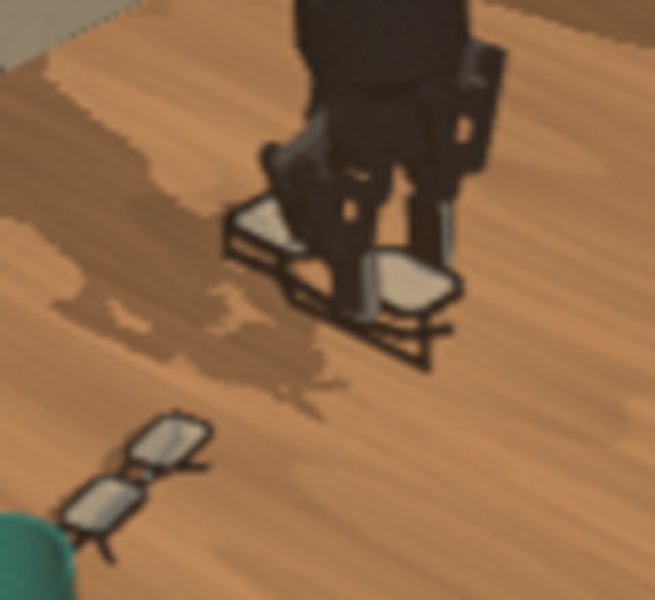

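The spectacles are held level by the left lens rim, with both pads on the bars (near tip at crop (360, 318)), and the small pair is untouched. The jaws self-centred at x 0.4945, which puts the top camera about 3 mm low in x, so I'm correcting the case pose.

```bash
sed -i 's/^CASE=.*/CASE=np.array([.569,.154,.338])/' mv.py; python3 -c "
from mv import *
x,y=cw(-.002,.036);P=np.pi/2+.338;print(x,y)
inc([(x,y,.17,P),(x,y,.09,P),(x,y,.048,P)])"
```

```text
0.5551755274771405 0.18729990930114832
t 4.75 p [ 0.4943 -0.1372  0.1201] psi 1.5796 F [-0.6 -0.7 -1.5] w 0.0412
[0.3239, 0.064, -0.0501] [0.004, 0.002, -0.329]
[0.324, 0.0636, 0.0299] [0.004, 0.002, -0.329]
[0.3241, 0.0634, 0.0719] [0.004, 0.002, -0.329]
```

Request:
jog_arm(
  increments=[
    [0.012,0.002,-0.02,0,0,0,-0.3],
    [0.035,0.007,-0.04,0,0,-0.03,-0.3],
    [0.065,0.013,-0.05,0,0,-0.06,-0.3],
    [0.1,0.02,-0.05,0,0,-0.1,-0.3],
    [0.135,0.027,-0.05,0,0,-0.14,-0.3],
    [0.17,0.034,-0.05,0,0,-0.175,-0.3],
    [0.205,0.041,-0.05,0,0,-0.21,-0.3],
    [0.24,0.048,-0.05,0,0,-0.245,-0.3],
    [0.275,0.055,-0.05,0,0,-0.28,-0.3],
    [0.303,0.06,-0.05,0,0,-0.31,-0.3],
    [0.318,0.063,-0.05,0,0,-0.325,-0.3],
    [0.324,0.064,-0.05,0,0,-0.329,-0.3],
    [0.324,0.064,-0.05,0,0,-0.329,-0.3],
    [0.324,0.064,-0.03,0,0,-0.329,-0.3],
    [0.324,0.064,0,0,0,-0.329,-0.3],
    [0.324,0.064,0.025,0,0,-0.329,-0.3],
    [0.324,0.064,0.03,0,0,-0.329,-0.3],
    [0.324,0.064,0.03,0,0,-0.329,-0.3],
  ],
)

```text
time_s: 6.55
tool_pos: [0.555, 0.1861, 0.0894]
tcp_rot: [1.816, 2.559, -0.0]
ft_force: [0.3, -0.4, -0.3]
gripper_width: 0.0414
```

```bash
python3 - <<'E'
from fit import *
from mv import *
t=snap('top');s=snap('scene')
x,y=cw(-.002,.036);P=np.pi/2+.338
inc([(x,y,.06,P),(x,y,.048,P)])
# overlay of case rim, tongues on both
for cam,im in(('top',t),('scene',s)):
    L=[[-.035,.086,.025],[-.035,-.086,.025],[.035,-.086,.025],[.035,.086,.025]]
    L+=[[-.029,.06,.036],[-.029,-.06,.036]]
    q=proj(cam,T(CASE,L)).round(1);print(cam,q.tolist())
o=np.zeros((600,800,3),np.uint8)
o[:,:400]=np.pad(cv2.resize(t[165:275,205:305],(400,440),interpolation=2),((0,160),(0,0),(0,0)))
o[:450,400:]=cv2.resize(s[225:337,320:420],(400,450),interpolation=2)
cv2.imwrite('pics/c4.png',o[:,:,::-1])
E
```

```text
t 6.65 p [0.5561 0.1869 0.0909] psi 1.9079 F [-0.1  0.3 -0.9] w 0.0411
[0.0008, -0.0009, 0.0309] [0.005, 0.003, -0.001]
[0.0008, -0.0009, 0.0429] [0.005, 0.003, -0.001]
top [[230.2, 261.5], [296.2, 236.4], [286.1, 209.8], [220.4, 234.8], [238.6, 255.3], [285.0, 237.6]]
scene [[415.4, 283.1], [342.4, 265.2], [331.6, 285.0], [407.3, 304.5], [403.6, 278.4], [352.3, 265.9]]
```

View pics/c4.png

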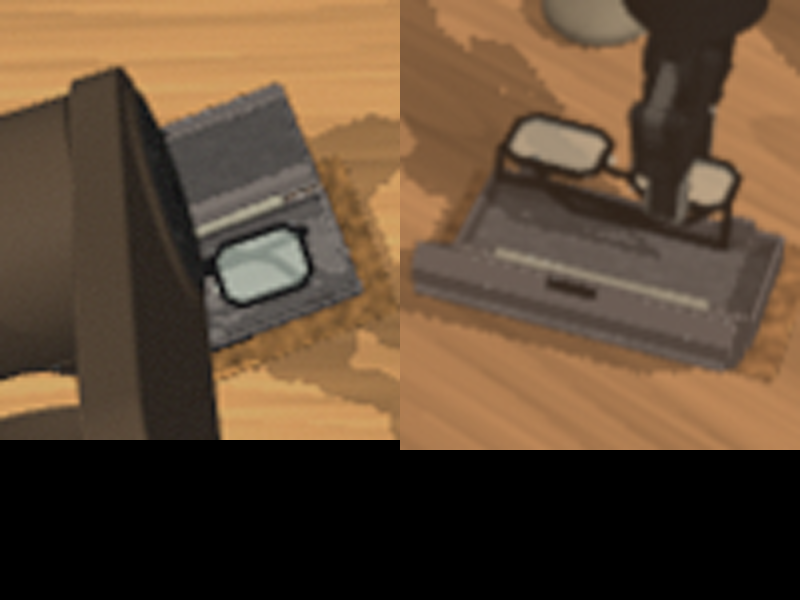

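```bash
python3 - <<'E'
from fit import *
from mv import *
w=atz('top',(165+265/4-.4,205+264/4-.4),.080);print(w)
ct=np.array([.566,.1549,.335]);d=w[:2]-ct[:2];c,s=np.cos(ct[2]),np.sin(ct[2]);print('top-frame case coords of lens_right',c*d[0]+s*d[1],-s*d[0]+c*d[1])
w=atz('scene',(225+145/4.02,320+556/4),.080);d=w[:2]-CASE[:2];print('scene',w,c*d[0]+s*d[1],-s*d[0]+c*d[1])
E
```

```text
[0.57518992 0.11738077 0.08      ]
top-frame case coords of lens_right -0.0036561114249311893 -0.03845490625863887
scene [0.44077854 0.28661789 0.08      ] -0.07749299305709484 0.1674009655953463
```

The spectacles hang level over the bed, about 4 mm towards the front of centre, which is within the clearance. The lid is open behind them, and both ends of the spectacles clear the tongues. Lowering with a 1.5 mm correction to the rear.

Request:
jog_arm(
  increments=[
    [0.001,0.0005,0.01,0,0,0,-0.3],
    [0.001,0.0005,0.02,0,0,0,-0.3],
    [0.001,0.0005,0.03,0,0,0,-0.3],
    [0.001,0.0005,0.036,0,0,0,-0.3],
    [0.001,0.0005,0.04,0,0,0,-0.3],
    [0.001,0.0005,0.041,0,0,0,-0.3],
    [0.001,0.0005,0.041,0,0,0,-0.3],
  ],
)

```text
time_s: 7.35
tool_pos: [0.5565, 0.1879, 0.0497]
tcp_rot: [1.814, 2.558, 0.003]
ft_force: [0.4, -0.1, -1.0]
gripper_width: 0.0412
```

Request:
jog_arm(
  increments=[
    [0,0,0.001,0,0,0,-0.3],
    [0,0,0.002,0,0,0,-0.3],
    [0,0,0.002,0,0,0,-0.3],
  ],
)

```text
time_s: 7.65
tool_pos: [0.5567, 0.188, 0.0482]
tcp_rot: [1.814, 2.558, 0.004]
ft_force: [-1.4, -0.7, 3.7]
gripper_width: 0.0414
```

Contact at about 4 N, so they rest on the bed. Releasing slightly, then rising.

Request:
jog_arm(
  increments=[
    [0,0,0,0,0,0,0.12],
    [0,0,0,0,0,0,0.15],
    [0,0,0,0,0,0,0.15],
    [0,0,-0.006,0,0,0,0.15],
    [0,0,-0.015,0,0,0,0.15],
    [0,0,-0.04,0,0,0,0.15],
    [0,0,-0.07,0,0,0,-0.5],
    [0,0,-0.1,0,0,0,-1],
    [0,0,-0.1,0,0,0,-1],
    [0,0,-0.1,0,0,0,-1],
  ],
)

```text
time_s: 8.65
tool_pos: [0.5566, 0.1883, 0.1494]
tcp_rot: [1.813, 2.557, 0.007]
ft_force: [-0.3, -0.2, -0.3]
gripper_width: 0.0003
```

```bash
python3 - <<'E'
from mv import *
t=snap('top');s=snap('scene')
inc([])
o=np.zeros((600,800,3),np.uint8)
o[:440,:400]=cv2.resize(t[165:275,205:305],(400,440),interpolation=2)
o[:450,400:]=cv2.resize(s[225:337,320:420],(400,450),interpolation=2)
cv2.imwrite('pics/c5.png',o[:,:,::-1])
E
```

```text
t 8.75 p [0.5556 0.188  0.1478] psi 1.9079 F [-0.3 -0.7 -0.2] w -0.0002
```

View pics/c5.png

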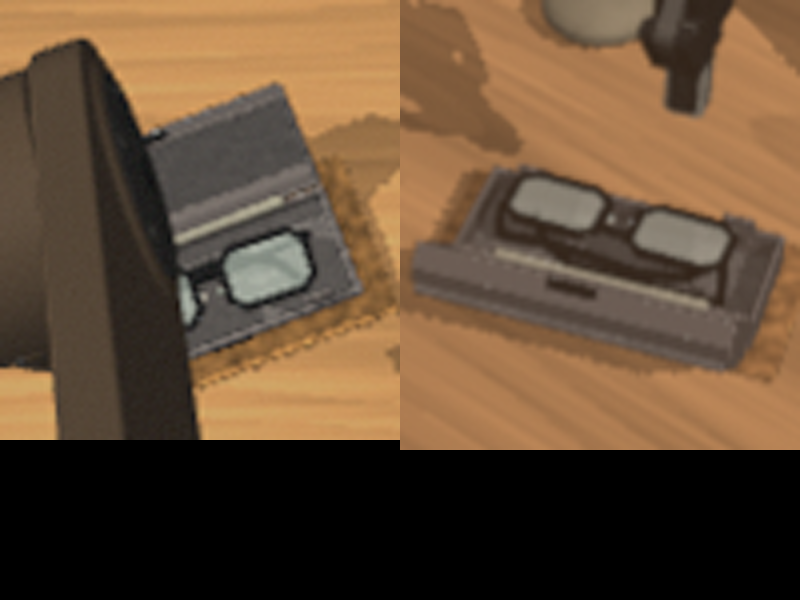

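Crop c5 shows both lenses up inside the case (lenses at scene crop (558, 205) and (683, 240)), with the lid open and the fingers shut and clear. Next I'll move behind the lid at case y −60 mm and push it over from there.

Request:
jog_arm(
  increments=[
    [-0.02,0.026,-0.005,0,0,0,-1],
    [-0.05,0.065,-0.005,0,0,0,-1],
    [-0.08,0.104,-0.005,0,0,0,-1],
    [-0.0965,0.127,-0.005,0,0,0,-1],
    [-0.0965,0.127,0.01,0,0,0,-1],
    [-0.0965,0.127,0.04,0,0,0,-1],
    [-0.0965,0.127,0.07,0,0,0,-1],
    [-0.0965,0.127,0.09,0,0,0,-1],
    [-0.0965,0.127,0.094,0,0,0,-1],
    [-0.0965,0.127,0.094,0,0,0,-1],
  ],
)

```text
time_s: 9.75
tool_pos: [0.7067, 0.1389, 0.0534]
tcp_rot: [1.815, 2.56, 0.0]
ft_force: [-0.3, -0.2, -0.5]
gripper_width: -0.0001
```

```bash
cat >> mv.py <<'E'
def cc():
    s=env.get_state();d=s['tool_pos']-[*CASE[:2],0];c,q=np.cos(CASE[2]),np.sin(CASE[2]);print('t',s['time_s'],'case xyz mm',np.round([1e3*(c*d[0]+q*d[1]),1e3*(-q*d[0]+c*d[1]),1e3*d[2]],1),'F',np.round(s['ft_force'],1),R.from_rotvec(s['tcp_rot']).as_matrix()[:,2].round(3))
E
python3 - <<'E'
from mv import *
cc();t=snap('top');s=snap('scene')
o=np.zeros((600,800,3),np.uint8)
o[:440,:400]=cv2.resize(t[165:275,205:305],(400,440),interpolation=2)
o[:450,400:]=cv2.resize(s[225:337,320:420],(400,450),interpolation=2)
cv2.imwrite('pics/c6.png',o[:,:,::-1])
E
```

```text
t 9.75 case xyz mm [124.9 -59.9  53.4] F [-0.3 -0.2 -0.5] [ 0.003 -0.002 -1.   ]
```

View pics/c6.png

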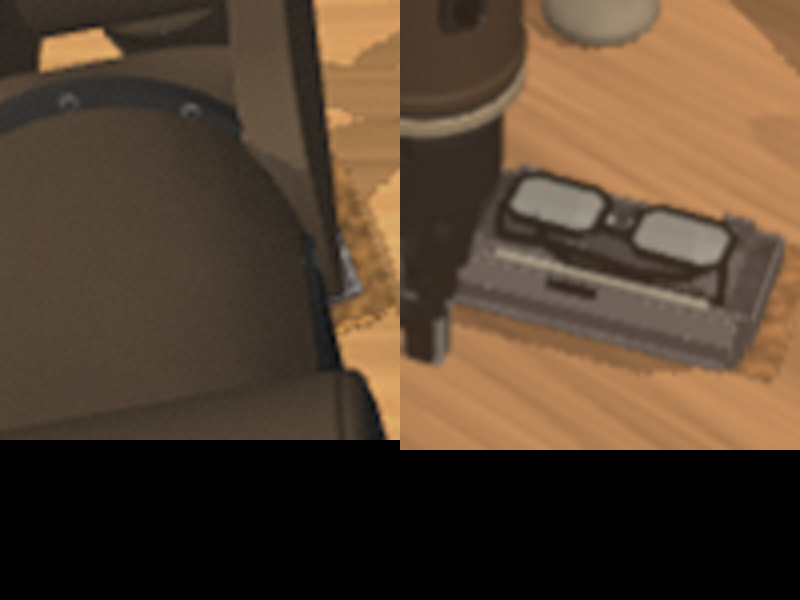

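Crop c6 shows the shut fingers standing just behind the lid's right end (tip at scene crop (428, 345)), with the lid and spectacles unchanged. Starting the swing.

Request:
jog_arm(
  increments=[
    [0,-0.006,-0.001,0,0,0,-1],
    [0,-0.0145,-0.004,0,0,0,-1],
    [0,-0.02,-0.01,0,0,0,-1],
    [0,-0.0255,-0.016,0,0,0,-1],
    [0,-0.0305,-0.022,0,0,0,-1],
    [0,-0.0355,-0.028,0,0,0,-1],
    [0,-0.0425,-0.036,0,0,0,-1],
    [0,-0.0485,-0.042,0,0,0,-1],
    [0,-0.0485,-0.042,0,0,0,-1],
  ],
)

```text
time_s: 10.75
tool_pos: [0.6617, 0.1228, 0.0987]
tcp_rot: [1.813, 2.557, 0.005]
ft_force: [1.2, 0.0, 0.5]
gripper_width: 0.0003
```

Request:
jog_arm(
  increments=[
    [0,-0.007,-0.002,0,0,0,-1],
    [0,-0.015,-0.003,0,0,0,-1],
    [0,-0.0235,-0.004,0,0,0,-1],
    [0,-0.032,-0.004,0,0,0,-1],
    [0,-0.04,-0.003,0,0,0,-1],
    [0,-0.048,-0.0005,0,0,0,-1],
    [0,-0.0535,0.002,0,0,0,-1],
    [0,-0.0585,0.0045,0,0,0,-1],
    [0,-0.0585,0.0045,0,0,0,-1],
  ],
)

```text
time_s: 11.65
tool_pos: [0.6061, 0.1029, 0.0941]
tcp_rot: [1.813, 2.557, 0.005]
ft_force: [1.6, -1.9, 6.8]
gripper_width: 0.0002
```

```bash
python3 -c "
from mv import *
cc()"
```

```text
t 11.65 case xyz mm [ 18.1 -60.5  94.1] F [ 1.6 -1.9  6.8] [ 0.008 -0.001 -1.   ]
```

Request:
jog_arm(
  increments=[
    [0,-0.006,0.002,0,0,0,-1],
    [0,-0.013,0.004,0,0,0,-1],
    [0,-0.02,0.004,0,0,0,-1],
    [0,-0.028,0.005,0,0,0,-1],
    [0,-0.034,0.006,0,0,0,-1],
    [0,-0.0365,0.008,0,0,0,-1],
    [0,-0.0365,0.01,0,0,0,-1],
    [0,-0.0365,0.01,0,0,0,-1],
  ],
)

```text
time_s: 12.45
tool_pos: [0.5709, 0.0905, 0.0834]
tcp_rot: [1.814, 2.558, 0.003]
ft_force: [-2.4, -2.7, 5.8]
gripper_width: -0.0001
```

```bash
python3 -c "
from mv import *
cc()"
```

```text
t 12.45 case xyz mm [-19.2 -60.5  83.4] F [-2.4 -2.7  5.8] [ 0.006 -0.002 -1.   ]
```

Request:
jog_arm(
  increments=[
    [0,0,0.002,0,0,0,-1],
    [0,0,0.004,0,0,0,-1],
    [0,0,0.006,0,0,0,-1],
    [0,0,0.008,0,0,0,-1],
    [0,0,0.008,0,0,0,-1],
  ],
)

```text
time_s: 12.95
tool_pos: [0.5692, 0.09, 0.0749]
tcp_rot: [1.815, 2.56, -0.002]
ft_force: [-5.8, -2.6, 11.2]
gripper_width: 0.0001
```

Request:
jog_arm(
  increments=[
    [0,0,0.001,0,0,0,-1],
    [0,0,0.002,0,0,0,-1],
    [0,0,0.002,0,0,0,-1],
  ],
)

```text
time_s: 13.25
tool_pos: [0.5682, 0.0898, 0.0727]
tcp_rot: [1.816, 2.562, -0.004]
ft_force: [-5.8, -0.8, 12.0]
gripper_width: -0.0001
```

Request:
jog_arm(
  increments=[
    [0,0.001,0.001,0,0,0,-1],
    [0,0.002,0.002,0,0,0,-1],
    [0,0.002,0.002,0,0,0,-1],
  ],
)

```text
time_s: 13.55
tool_pos: [0.5686, 0.0902, 0.0707]
tcp_rot: [-1.816, -2.563, 0.008]
ft_force: [-7.5, -2.6, 18.2]
gripper_width: -0.0002
```

Request:
jog_arm(
  increments=[
    [0,0,0.001,0,0,0,-1],
    [0,0,0.002,0,0,0,-1],
    [0,0,0.002,0,0,0,-1],
  ],
)

```text
time_s: 13.85
tool_pos: [0.568, 0.0899, 0.0686]
tcp_rot: [-1.815, -2.562, 0.01]
ft_force: [-2.3, -4.3, 13.7]
gripper_width: -0.0001
```

Request:
jog_arm(
  increments=[
    [0,0,0.001,0,0,0,-1],
    [0,0,0.001,0,0,0,-1],
    [0,0,0.001,0,0,0,-1],
  ],
)

```text
time_s: 14.15
tool_pos: [0.5679, 0.0898, 0.068]
tcp_rot: [-1.815, -2.562, 0.01]
ft_force: [-3.3, -1.8, 17.0]
gripper_width: -0.0001
```

Request:
jog_arm(
  increments=[
    [0,0,-0.002,0,0,0,-1],
    [0,0,-0.004,0,0,0,-1],
    [0,0,-0.006,0,0,0,-1],
    [0,0,-0.006,0,0,0,-1],
    [0,0,-0.006,0,0,0,-1],
  ],
)

```text
time_s: 14.65
tool_pos: [0.5677, 0.0898, 0.0737]
tcp_rot: [-1.815, -2.562, 0.011]
ft_force: [-0.7, -0.3, 0.8]
gripper_width: 0.0002
```

The force peaked at 18 N, dropped, and is now near zero with the lid left alone, so the right catch is home. Next is the left corner.

Request:
jog_arm(
  increments=[
    [0,0,-0.012,0,0,0,-1],
    [0.01,0.003,-0.02,0,0,0,-1],
    [0.04,0.003,-0.02,0,0,0,-1],
    [0.075,0.003,-0.02,0,0,0,-1],
    [0.105,0.003,-0.02,0,0,0,-1],
    [0.1205,0.003,-0.018,0,0,0,-1],
    [0.1205,0.003,-0.01,0,0,0,-1],
    [0.1205,0.003,-0.007,0,0,0,-1],
    [0.1205,0.003,-0.007,0,0,0,-1],
  ],
)

```text
time_s: 15.55
tool_pos: [0.5306, 0.2036, 0.0799]
tcp_rot: [-1.815, -2.561, 0.012]
ft_force: [-0.4, -0.0, -0.3]
gripper_width: 0.0002
```

```bash
python3 - <<'E'
from mv import *
cc();s=snap('scene')
cv2.imwrite('pics/c7.png',cv2.resize(s[225:337,310:430],(600,560),interpolation=2)[:,:,::-1])
E
```

```text
t 15.55 case xyz mm [-19.7  59.6  79.9] F [-0.4 -0.  -0.3] [-0.007 -0.005 -1.   ]
```

View pics/c7.png

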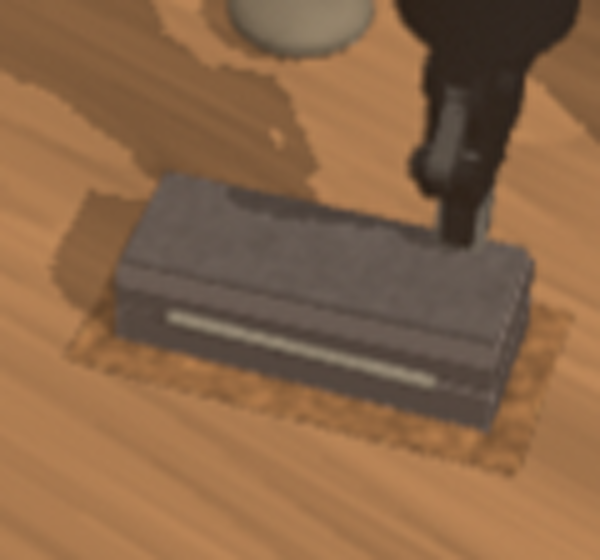

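Crop c7 shows the lid over and held down, with the finger (crop (462, 240)) above its left front corner. Pressing there.

Request:
jog_arm(
  increments=[
    [0,0,0.002,0,0,0,-1],
    [0,0,0.004,0,0,0,-1],
    [0,0,0.006,0,0,0,-1],
    [0,0,0.006,0,0,0,-1],
  ],
)

```text
time_s: 16.0
tool_pos: [0.5307, 0.2032, 0.074]
tcp_rot: [-1.816, -2.56, 0.012]
ft_force: [-0.1, -2.6, 4.0]
gripper_width: 0.0001
```

Request:
jog_arm(
  increments=[
    [0,0,0.001,0,0,0,-1],
    [0,0,0.002,0,0,0,-1],
    [0,0,0.002,0,0,0,-1],
  ],
)

```text
time_s: 16.3
tool_pos: [0.5305, 0.2032, 0.0722]
tcp_rot: [-1.816, -2.56, 0.013]
ft_force: [-3.0, -0.2, 9.7]
gripper_width: 0.0001
```

Request:
jog_arm(
  increments=[
    [0,0,0.001,0,0,0,-1],
    [0,0,0.002,0,0,0,-1],
    [0,0,0.002,0,0,0,-1],
  ],
)

```text
time_s: 16.6
tool_pos: [0.5304, 0.2033, 0.0703]
tcp_rot: [-1.816, -2.56, 0.012]
ft_force: [-2.9, 1.4, 7.1]
gripper_width: 0.0002
```

Request:
jog_arm(
  increments=[
    [0,0,0.001,0,0,0,-1],
    [0,0,0.002,0,0,0,-1],
    [0,0,0.002,0,0,0,-1],
  ],
)

```text
time_s: 16.9
tool_pos: [0.5304, 0.2034, 0.0687]
tcp_rot: [-1.816, -2.56, 0.012]
ft_force: [-3.6, 0.2, 12.7]
gripper_width: -0.0002
```

Request:
jog_arm(
  increments=[
    [0,0,-0.002,0,0,0,-1],
    [0,0,-0.003,0,0,0,-1],
    [0,0,-0.0035,0,0,0,-1],
    [0,0,-0.0035,0,0,0,-1],
  ],
)

```text
time_s: 17.3
tool_pos: [0.5305, 0.2034, 0.0721]
tcp_rot: [-1.816, -2.56, 0.012]
ft_force: [0.4, 0.1, 0.5]
gripper_width: -0.0
```

At the same height (0.0721) the force is now 0.5 N, against 9.7 N on the way down, so the left catch has snapped. Retreating to check both corners.

Request:
jog_arm(
  increments=[
    [0,0,-0.015,0,0,0,-1],
    [0,0,-0.05,0,0,0,-1],
    [0,-0.02,-0.09,0,0,0,-1],
    [-0.03,-0.05,-0.13,0,0,0,-1],
    [-0.07,-0.07,-0.17,0,0,0,-1],
    [-0.1,-0.08,-0.2,0,0,0,-1],
    [-0.1,-0.08,-0.2,0,0,0,-1],
  ],
)

```text
time_s: 18.0
tool_pos: [0.4904, 0.0811, 0.2764]
tcp_rot: [1.819, 2.56, -0.007]
ft_force: [-0.6, 0.9, -0.2]
gripper_width: -0.0
```

```bash
python3 - <<'E'
from fit import *
from mv import *
cc();s=snap('scene','s2.png')
L=[[.035,y,z] for y in(.086,-.086) for z in(.045,.026)]+[[-.027,y,.053] for y in(.086,-.086)]
q=proj('scene',T(CASE,L));print(((q-[310,225])*5).round(0).tolist())
o=np.zeros((600,800,3),np.uint8);o[:560,:600]=cv2.resize(s[225:337,310:430],(600,560),interpolation=2)
o[:150,600:]=cv2.resize(s[140:290,120:320],(200,150))
cv2.imwrite('pics/c8.png',o[:,:,::-1])
E
```

```text
t 18.0 case xyz mm [-98.4 -42.7 276.4] F [-0.6  0.9 -0.2] [-0.002 -0.005 -1.   ]
[[490.0, 364.0], [487.0, 396.0], [108.0, 267.0], [108.0, 298.0], [528.0, 256.0], [156.0, 166.0]]
```

View pics/s2.png

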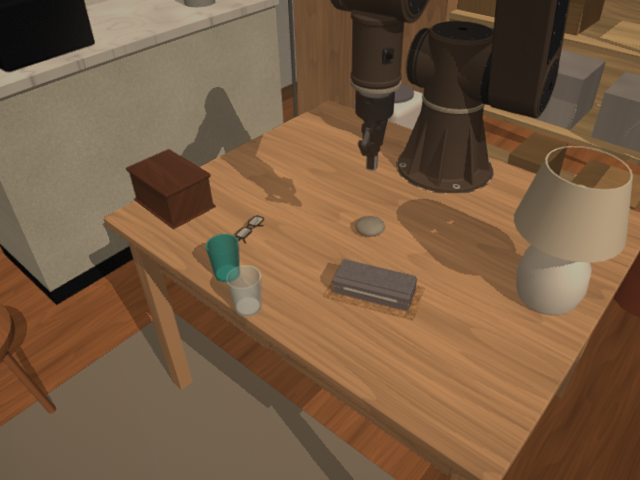

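View pics/c8.png

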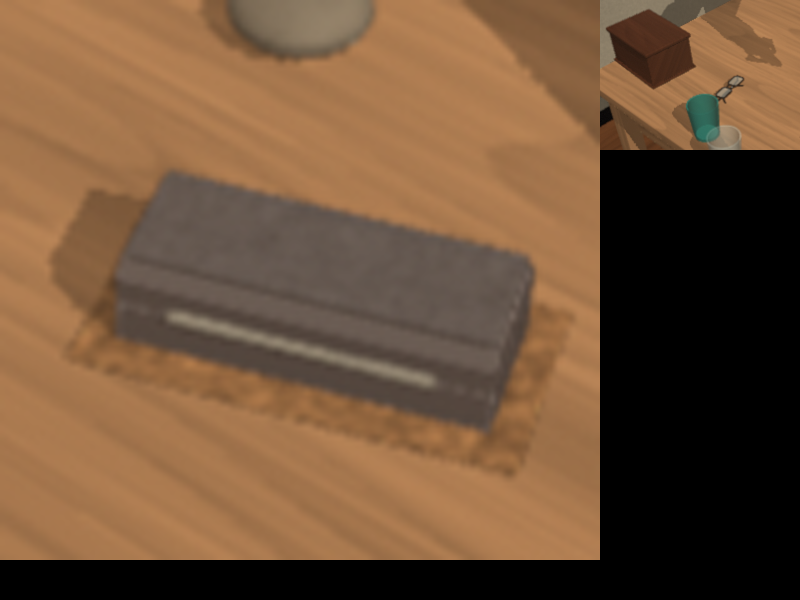

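```bash
python3 -c "
from h import *
print(env.sign_off())"
```

```text
the job is handed in; nothing more can be done
None
```

The larger spectacles are lying lenses up in the case. The lid is shut and staying closed by itself, and I handed the job in at about 18 s.

- **Placing:** I gripped the spectacles by the left lens rim and set them on the case floor with a light touch of about 4 N. Before the lid closed, the pictures showed both lenses up and inside the case walls.
- **Closing:** I swung the lid over from behind with shut fingers, then pressed above each front catch in turn.

| Catch | Force at snap | Force just after | Force once eased off |
|---|---|---|---|
| Right | about 18 N | 14 N | about 0.8 N |
| Left | about 10 N | 7 N | 0.5 N at the height that took 9.7 N on the way down |

- **Last check:** With the arm withdrawn, the final picture shows the lid flat and the left corner lower than before its press. The tumbler, teal tumbler, stone, jewellery box, lamp and small spectacles look where they were.
- **Disagreements:** The two cameras differed by about 4 mm in x. I corrected for this using the position where the jaws centred on the spectacles. The projected lid corner on the right side was a few pixels off the picture. I did not touch that corner again to confirm it, so the right catch rests on the force drop and the lid staying down.
- **Unexplained reading:** While the jaws closed on the spectacles on the table, the wrist read 12 N upward. I put this down to the pads swinging forward.

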